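Gauge a clamp block and hold it against the sprung stop for fastening

TASK

Of the two aluminium clamp blocks, take the one whose bore fits the gauge pin, slide it all the way down the pin to its foot to prove the fit, and lift it off again. Then be a third hand for the colleague who will drive a screw in from behind the spring-loaded stop plate: hold the block up level in the gripper with one end flat and square against the plate's front, the screw hole in that end centred in the plate's window, and press straight in with a steady 10 newtons or so (at least 6, at most 15). Finish while still holding and pressing - do not put it down or let go - and leave the tools and containers around undisturbed.

Things in the scene. Friction and masses are not known exactly. Their poses are not given: they have to be found in the camera images.
- block_a: the good clamp block: plain aluminium, 70 mm long (x), 36 mm wide (y), 30 mm high (z), a 22 mm bore straight down through its middle (it fits the gauge pin), a small dark screw hole in the centre of each 36 x 30 mm end face; both ends are alike. Starts flat on the bench, bore upright; 0.12 to 0.26 kg. Origin: centre of its underside
- block_a_mid (a point): the good block's centre: on the bore's axis, 15 mm above its underside, 35 mm from either end; axes as the block's
- block_b: the second clamp block, the same outside and in material, but its bore is only 14 mm: it does not go onto the gauge pin. Either block may lie in either of two places. Origin: centre of its underside
- gauge_seat (a point): gauge pin: plain steel, 20 mm diameter, upright on a round dark steel foot 60 mm across and 10 mm high, fixed to the bench. This point is on the pin's axis at the foot's top, where the underside of a block fully down comes to rest. The pin's tip is 46 mm above it; the top 8 mm taper to 16 mm diameter. z is up
- stop_window (a point): spring-loaded stop plate, aluminium, upright, 90 mm wide (y), 66 mm high (z), 8 mm thick, with a 20 mm square window in its middle. This point: window centre on the front face (towards the robot), 50 mm above the bench; it moves with the plate. x points away from the robot, square into the plate: the way to push. z is up
- stop_base: fixed base of the stop, behind the plate: dark slab 100 x 100 mm, 12 mm high, with two grey posts up to 72 mm above the bench; the plate's top edge is at 83 mm. In front of the plate and below the held block the bench is bare. Origin: on the bench under the front face of the unpushed plate; x is the way to push
- stop (a joint): how far the stop plate has been pushed back, in m: 0 is fully forward (nothing pressing), 0.025 is its hard end. Its spring takes 1 N per mm with no preload, so 0.010 means a push of 10 N
- oil_bottle: white plastic oil bottle, 48 mm across, 130 mm tall; origin at the centre of its underside; leave alone
- screwdriver: screwdriver lying on the bench; origin on its underside near its middle; leave alone
- wrench: open-ended wrench lying flat on the bench; origin on its underside near its middle; leave alone
- tape_roll: roll of packing tape, 70 mm across, 24 mm high, lying flat; origin at the centre of its underside; leave alone
- nut_cup: grey plastic cup, 70 mm across the rim, 50 mm tall; origin at the centre of its underside; leave alone
Things that resemble listed ones, but are neither listed nor needed, are in the scene too. What is shaped like the block_a but turquoise is not meant.

How it is judged:
On the way, in this order (a step that is already met when the one before it is completed fails the run):
1. the good block is fully down on the gauge pin, its underside on the foot (horizontal distance between block_a_mid and gauge_seat below 0.004 m and z of block_a_mid in the frame of gauge_seat between 0.011 and 0.0185 m and angle between block_a_mid's own z axis and vertical below 0.07 rad), for 0.1 s.
2. the good block is off the pin again, clear of its tip ((z of block_a_mid in the frame of gauge_seat above 0.061 m or horizontal distance between block_a_mid and gauge_seat above 0.06 m)), for 0.05 s.
3. the good block is held by the gripper against the stop plate, centred, square and pressed with 6 to 15 N (contact force between block_a and stop between 6 and 15 N and y of block_a_mid in the frame of stop_window between -0.006 and 0.006 m and z of block_a_mid in the frame of stop_window between -0.006 and 0.006 m and angle between the x axis of block_a_mid and the x axis of stop_window, either way round below 0.09 rad and angle between block_a_mid's own z axis and vertical below 0.09 rad and contact force between the fingers and block_a above 2 N and contact force between block_a and block_b below 0.2 N and linear speed of block_a below 0.01 m/s and velocity of joint stop between -0.01 and 0.01 m/s), for 0.5 s.
At the end, for the whole second after the job is handed in: The good block is still in the gripper, level within about 5 degrees, one end flat against the stop plate (square within about 5 degrees), its centre within 6 mm sideways and 6 mm in height of the window's centre, pressed with a steady 6 to 15 N, at rest, not propped on the other block (all of step 3); the arm keeps its last pose, push and grip.
It fails at once if a bystander (bottle, screwdriver, wrench, tape roll, cup) is moved by more than 30 mm (distance of any of oil_bottle, screwdriver, wrench, tape_roll, nut_cup from where it was at the start of the episode above 0.03 m).
It also fails if it takes over 48 s, if anything falls off the work surface, if the arm or the gripper's body presses on something with over 40 N, if the wrist force passes 120 N, or if a joint passes its speed limit or range.

ROBOT

A 6-joint arm with a two-finger parallel gripper is mounted at the origin on the work surface. World frame = base frame: x ahead of the robot, y to its left, z up, the work surface at z = 0. Lengths are in m, angles in rad, forces in N, time in s.
With the tool pointing down it reaches from about 0.25 to 0.725 m from the base axis. Payload 4 kg.
Tool frame: the origin (TCP) lies at the centre of the arm's flange, where the gripper is bolted on; the fingertips stand 173 mm ahead of it and the grasp point (between the pads) lies 155 mm ahead of it; x points along the fingers, z is the direction in which the jaws open and shut, and the axes are right-handed (so a half turn about x gives the same grasp; the last joint's range is limited). The gripper opens to 85 mm and grips with 20 to 120 N. Pads are 22 mm wide; open, the fingers measure 114 mm over their backs; the gripper's body (76 mm by 85 mm) begins 54 mm behind the grasp point. The pads swing forward as they close: fully open they stand 13 mm farther back than shut.
Start: joints at [1.306, 0.241, 0.005, 1.335, 0, 1.571], TCP at [0.131, 0.483, 0.405] pointing down, gripper open.
Joint ranges: [-2.72, 2.72], [-1.05, 1.87], [-1.09, 1.28], [-1.99, 2.15], [-1.42, 1.44], [-3.14, 3.14]. Speed limits (rad/s): [2.79, 2.79, 3.14, 3.14, 3.14, 3.14].

INTERFACE

Orientations are given as [roll, pitch, yaw] about the fixed x, y, z axes, in that order (R = Rz(yaw) Ry(pitch) Rx(roll)).
In Python, from workcell import * gives the robot as it stands. The module is installed in compiled form; this text tells all that it offers.
- The arm moves only by the tool play_rows, never from a script. Its argument "plan" is a list of rows, each a list of 6 numbers: the shift along the tool's x, y, z normalised to -1 to 1, where 1 is 300 mm, then the turn, a rotation vector about the tool's x, y, z normalised to -1 to 1, where 1 is 360 degrees. In form: [[tx, ty, tz, wx, wy, wz], ...]. A call has 1 to 12 rows; each row is the pose to reach, as a shift and turn from the pose commanded when the call began, along the tool's axes at that moment, turning the shorter way round; what a row does not reach only later rows make up. A row lasts 1/8 s, in which the tool goes at most 62.5 mm and 10.7 degrees, less where a joint would pass 70% of its speed; a pose out of reach is approached as far as the arm can. A call with a number of a shift or a turn outside -1 to 1 is refused whole. A call with a gripper value outside its range is refused whole. "claw" is the closure, from 0 (fully open) to 1 (shut), set as the call begins (left out, the last holds). The fingers move at their own pace and stop on an object; "squeeze" is the grip in N (left out, the last holds). Time passes only in rows, so rows that repeat a pose let the fingers close. It gives the time, the measured TCP pose, the force and the opening at its end, in the units of the state.
- read_state(): the state, without advancing time (a new reading comes with each control period).
- snapshot(name): name is "side" or "top"; returns a dict with "img" (384x512x3 uint8, red, green, blue), "vertical_fov" (degrees; the focal length in pixels is half the picture's height over the tangent of half this angle, whatever the lens; pixels are square), "cx", "cy" (the principal point, pixels), "eye" and "rotation" of the camera in the world. Camera axes: x right, y down, z forward; pixel columns grow to the right and rows downward; lengths in m; the calibration is good to about 2 mm. A picture is of the moment at which its call begins. There is no depth.
- hand_in(): hands the job in, once; it reports no verdict.
The state is a dict: "time_s": time; "qpos": joint angles; "joint_vel": joint speeds; "effort": joint torques, N m; "position": TCP position; "orientation": TCP orientation; "contact_force": force on the tool from outside, world axes, zero at the start; "moment": the same for the moment, N m; "grip_width": finger opening in m.
Only numpy, scipy, OpenCV 4.12 (cv2) and the standard library are available. Lean on these libraries where they do the work, as an engineer would, in place of code of your own. Each camera call takes 0.05 s, during which the arm holds its last target. There are 200 camera calls.

## Working session

There is one attempt and no reset: what is moved stays moved. The work goes in short steps, Python scripts to look and compute and a tool call to move; the robot and the scene stay as the last step left them, time stands still between calls to the robot, and variables do not carry over. Pictures are saved under pics/ and viewed, about 8 in all and at most 12, crops included, and the job is handed in when it is done.

Besides the shell and the picture viewer there is one more tool, called after "Call:" as a command line: name --pt "numbers of a row" for each row, then --argument value for the rest. play_rows: Moves the arm, as the interface text tells. Scaled input: -1 to 1 covers 300 mm each way for a shift and 360 degrees each way for a turn. Its arguments: {"type":"object","properties":{"plan":{"type":"array","items":{"type":"array","items":{"type":"number"}}},"claw":{"type":"number"},"squeeze":{"type":"number"}},"required":["plan"]}

```bash
mkdir -p pics; ls; python3 - <<'E'
from workcell import *
import cv2
s=read_state();print(s)
for n in("top","side"):
    d=snapshot(n);cv2.imwrite(f"pics/{n}0.png",cv2.resize(d["img"][:,:,::-1],(768,576),interpolation=cv2.INTER_CUBIC))
    print(n,{k:d[k] for k in d if k!="img"})
E
```

```text
pics
{'time_s': 0.0, 'qpos': array([1.30597861e+00, 2.41403482e-01, 3.66149875e-03, 1.33521555e+00,
       4.70319225e-06, 1.57078868e+00]), 'joint_vel': array([ 0.00109388, -0.00021236, -0.00345115, -0.0004396 , -0.00036154,
        0.00046367]), 'effort': array([-8.16217562e-04, -3.72313893e+01,  2.52407491e+01,  1.69422990e-02,
       -3.48060337e-05, -6.91371270e-06]), 'position': array([0.13078898, 0.48228595, 0.40379338]), 'orientation': array([ 3.13940883,  1.56863511, -1.83779023]), 'contact_force': array([-0.25799235, -0.37320134,  0.80144353]), 'moment': array([0.04388665, 0.00923653, 0.05936023]), 'grip_width': 0.08557799377314397}
top {'vertical_fov': 48.638445389637674, 'cx': 262.3131350181098, 'cy': 192.59775786744993, 'eye': array([ 0.43870411, -0.03116749,  1.15381432]), 'rotation': array([-3.04253278,  0.01695395, -1.59879886])}
side {'vertical_fov': 43.49090633481758, 'cx': 259.40654680560544, 'cy': 192.40965458948168, 'eye': array([0.5235998 , 0.93364986, 0.65464115]), 'rotation': array([-2.13735919,  0.02312839, -3.11195897])}
```

View pics/top0.png

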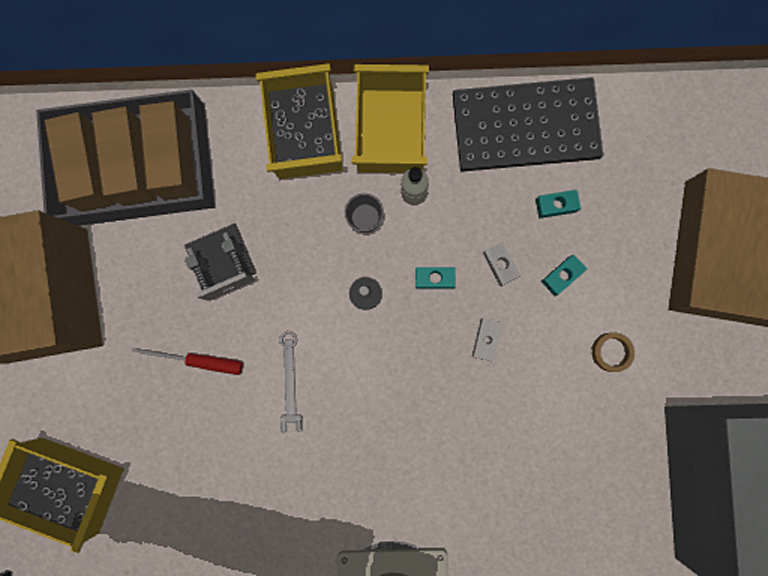

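View pics/side0.png

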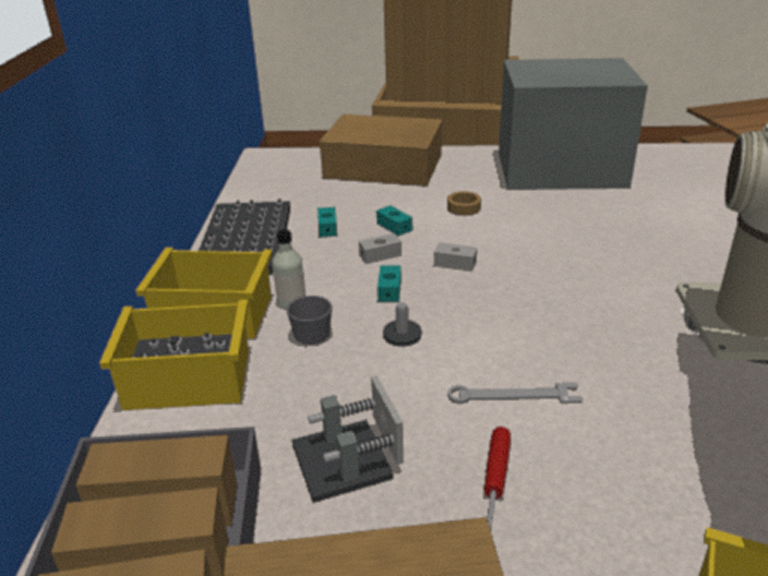

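The pictures show two grey blocks. In the top view (768 px scale) the one at (502,264) has the larger bore and the one at (486,340) the smaller. There are three turquoise decoys at (435,278), (558,203) and (565,275). The pin is at (366,293), the stop plate at about (228,282), and the wrench, screwdriver, tape, cup and bottle lie around them. I choose (502,264) and check it in a close crop.

```bash
cat > h.py <<'E'
from workcell import *
import cv2, numpy as np
from scipy.spatial.transform import Rotation as R
def cam(n):
    d=snapshot(n); d["R"]=R.from_euler("xyz",d["rotation"]).as_matrix(); d["f"]=192/np.tan(np.radians(d["vertical_fov"]/2)); return d
def plane(d,uv,z):
    uv=np.atleast_2d(np.float64(uv)); r=np.c_[(uv[:,0]-d["cx"])/d["f"],(uv[:,1]-d["cy"])/d["f"],np.ones(len(uv))]@d["R"].T
    return d["eye"]+r*((z-d["eye"][2])/r[:,2])[:,None]
def proj(d,p):
    q=(np.atleast_2d(p)-d["eye"])@d["R"]; return np.c_[d["cx"]+d["f"]*q[:,0]/q[:,2],d["cy"]+d["f"]*q[:,1]/q[:,2]]
def crop(d,x0,y0,w,h,k,name):
    cv2.imwrite(name,cv2.resize(d["img"][y0:y0+h,x0:x0+w,::-1],None,fx=k,fy=k,interpolation=cv2.INTER_CUBIC))
E
python3 - <<'E'
from h import *
t=cam("top"); s=cam("side")
# tile: blocks (top), pin+stop (top), side stop
a=cv2.resize(t["img"][150:250,290:400],None,fx=3.6,fy=3.6,interpolation=2)
b=cv2.resize(t["img"][145:215,115:265],None,fx=5,fy=5,interpolation=2)
c=cv2.resize(s["img"][140:200,225:335],None,fx=3.6,fy=3.6,interpolation=2)
im=np.zeros((590,800,3),np.uint8)
im[:216,:396]=c[:216,:396]; im[220:580,:396]=a[:360,:396]
e=cv2.resize(t["img"][145:215,118:198],None,fx=5,fy=5,interpolation=2)
im[:216,400:796]=cv2.resize(s["img"][190:262,235:367],None,fx=3,fy=3,interpolation=2)
im[220:570,400:800]=e
cv2.imwrite("pics/c1.png",im[:,:,::-1])
np.savez("v0.npz",t=t["img"],s=s["img"])
for n,p in dict(good=(502,264),bad=(486,340),tape=(613,352),pinfoot=(366,293),stop=(228,282)).items(): print(n,plane(t,np.array(p)*2/3,.03).round(3))
print(plane(s,np.array([[403,338],[380,245]])*2/3,0.01).round(3))
for p in [(334.7,176),(324,226.7),(244,195.3),(350,170),(150,150)]: print(p,t["img"][int(p[1])-1,int(p[0])-6:int(p[0])+6:3].tolist())
E
```

```text
good [[ 0.59  -0.209  0.03 ]]
bad [[ 0.456 -0.175  0.03 ]]
tape [[ 0.429 -0.395  0.03 ]]
pinfoot [[0.545 0.034 0.03 ]]
stop [[0.572 0.279 0.03 ]]
[[ 0.544  0.059  0.01 ]
 [ 0.59  -0.229  0.01 ]]
(334.7, 176) [[156, 150, 146], [150, 140, 134], [157, 146, 139], [99, 93, 90]]
(324, 226.7) [[83, 81, 79], [149, 143, 139], [162, 149, 143], [66, 65, 63]]
(244, 195.3) [[55, 56, 56], [141, 136, 136], [147, 142, 142], [43, 42, 42]]
(350, 170) [[161, 149, 143], [159, 147, 142], [152, 141, 135], [161, 149, 143]]
(150, 150) [[157, 147, 141], [159, 147, 142], [161, 150, 144], [161, 149, 143]]
```

View pics/c1.png

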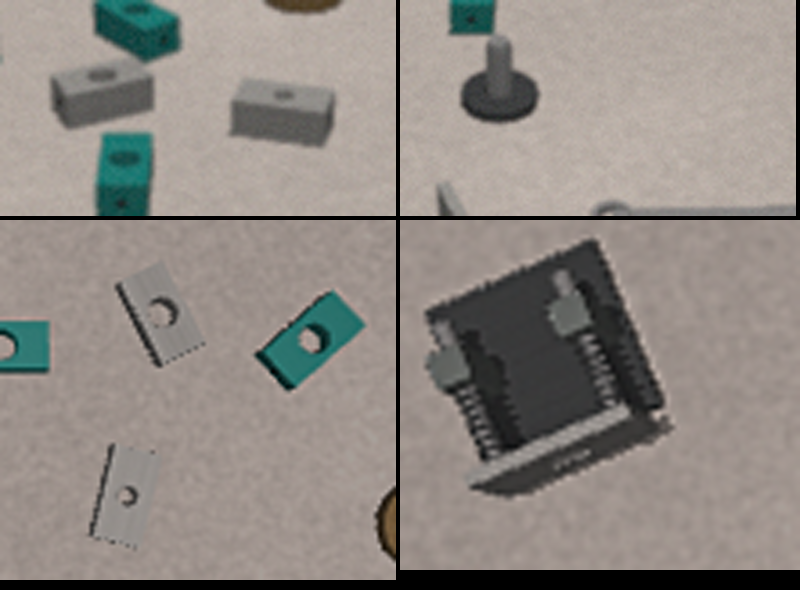

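Crop check: the upper grey block has the large bore (about 22 mm) in both views and the lower one the small bore. The stop plate's bright strip is its top edge. Next I measure precisely.

```bash
python3 - <<'E'
from h import *
t=cam("top"); s=cam("side")
v=np.load("v0.npz")
def up(im,x0,y0,w,h,k=8): return cv2.resize(im[y0:y0+h,x0:x0+w],None,fx=k,fy=k,interpolation=cv2.INTER_CUBIC)
def back(p,x0,y0,k=8): return (np.asarray(p,float)+.5)/k-.5+[x0,y0]
# pin foot: dark, top & side
for d,n,(x0,y0,w,h),z in((t,"top",(225,178,38,36),.01),(s,"side",(250,195,38,42),.01)):
    g=up(cv2.cvtColor(d["img"],7),x0,y0,w,h); m=(g<95).astype(np.uint8)
    c=max(cv2.findContours(m,0,1)[0],key=cv2.contourArea); e=cv2.fitEllipse(cv2.convexHull(c)); 
    uv=back(e[0],x0,y0); print("foot",n,uv.round(2),np.array(e[1])/8,plane(d,uv,.005).round(4))
    x,y,ww,hh=cv2.boundingRect(c)
    print("  bbox",back([[x,y],[x+ww,y+hh]],x0,y0).round(1).tolist(), "extents", plane(d,back([[x,y+hh/2],[x+ww,y+hh/2],[x+ww/2,y],[x+ww/2,y+hh]],x0,y0),.01)[:,:2].round(4).tolist())
    # pin: bright within the foot/above
# block in top: 
x0,y0,w,h=318,158,34,38
for nm,(x0,y0,w,h) in dict(good=(318,158,34,38),bad=(308,206,34,38)).items():
    im=up(t["img"],x0,y0,w,h).astype(int); im=cv2.GaussianBlur(im.astype(np.float32),(0,0),8)
    rb=im[...,0]-im[...,2]; m=(rb<11.5).astype(np.uint8)
    c=max(cv2.findContours(m,0,1)[0],key=cv2.contourArea); hu=cv2.convexHull(c); r=cv2.minAreaRect(c)
    P=plane(t,back(cv2.boxPoints(r),x0,y0),.03)
    print(nm,"rect ctr",P.mean(0).round(4),"sides",[np.linalg.norm(P[i]-P[i-1]).round(4) for i in range(4)],"corners",P[:,:2].round(3).tolist())
    cv2.imwrite(f"pics/m_{nm}.png",m*255)
    g=up(cv2.cvtColor(t["img"],7),x0,y0,w,h); m=((g<125)).astype(np.uint8)
    for c in cv2.findContours(m,1,1)[0]:
        if cv2.contourArea(c)>300:
            e=cv2.fitEllipse(c); uv=back(e[0],x0,y0); print("  dark",cv2.contourArea(c)/64,uv.round(2),(np.array(e[1])/8).round(1),plane(t,uv,.03)[0].round(4))
# reference checks
print("side rot R\n",s["R"].round(3),"\n",t["R"].round(3))
for q in ([.543,.036,.01],[.543,.036,.056],[.59,-.209,.03]): print(q,proj(t,q).round(1),proj(s,q).round(1))
E
```

```text
foot top [243.41 195.24] [22.12090492 22.17765617] [[0.5477 0.0367 0.005 ]]
  bbox [[232.4, 184.2], [254.3, 206.4]] extents [[0.5479, 0.0661], [0.5462, 0.0069], [0.5773, 0.0358], [0.5169, 0.0372]]
foot side [267.48 218.21] [26.13775635 26.81684113] [[0.5469 0.0245 0.005 ]]
  bbox [[255.1, 204.7], [280.6, 230.4]] extents [[0.5754, 0.0289], [0.5166, 0.0291], [0.5467, -0.0242], [0.5452, 0.0781]]
good rect ctr [ 0.5901 -0.2064  0.03  ] sides [np.float64(0.0692), np.float64(0.0415), np.float64(0.0693), np.float64(0.0412)] corners [[0.613, -0.173], [0.63, -0.211], [0.567, -0.239], [0.55, -0.202]]
  dark 31.65625 [335.22 174.79] [7.7 8.9] [ 0.5927 -0.2106  0.03  ]
  dark 63.1953125 [328.39 179.63] [ 2.7 36.5] [ 0.5803 -0.1919  0.03  ]
bad rect ctr [ 0.4574 -0.1752  0.03  ] sides [np.float64(0.039), np.float64(0.0701), np.float64(0.0393), np.float64(0.07)] corners [[0.429, -0.147], [0.496, -0.166], [0.486, -0.204], [0.419, -0.185]]
  dark 16.3203125 [325.58 226.27] [4.8 6. ] [ 0.457  -0.1792  0.03  ]
  dark 46.140625 [317.88 223.87] [ 2.  38.1] [ 0.4638 -0.1592  0.03  ]
side rot R
 [[-0.999  0.004  0.037]
 [-0.03   0.537 -0.843]
 [-0.023 -0.844 -0.537]] 
 [[-0.028 -0.995  0.099]
 [-0.999  0.03   0.014]
 [-0.017 -0.099 -0.995]]
[0.543, 0.036, 0.01] [[243.6 196.8]] [[269.1 219.3]]
[0.543, 0.036, 0.056] [[242.5 195.2]] [[268.8 202.6]]
[0.59, -0.209, 0.03] [[334.7 175.8]] [[252.7 160.4]]
```

```bash
python3 - <<'E'
from h import *
t=cam("top"); s=cam("side")
def up(im,x0,y0,w,h,k=8): return cv2.resize(im[y0:y0+h,x0:x0+w],None,fx=k,fy=k,interpolation=cv2.INTER_CUBIC)
def back(p,x0,y0,k=8): return (np.asarray(p,float)+.5)/k-.5+[x0,y0]
# plate top strip: low saturation & bright
x0,y0,w,h=124,170,50,35
im=cv2.GaussianBlur(up(t["img"],x0,y0,w,h).astype(np.float32),(0,0),3)
g=im.mean(2); rb=im[...,0]-im[...,2]
print("strip colours",[t["img"][y,x].tolist() for x,y in((145,190),(150,188),(155,185),(160,183),(138,192),(150,194))])
m=((g>112)&(rb<10)).astype(np.uint8)
c=max(cv2.findContours(m,0,1)[0],key=cv2.contourArea); r=cv2.minAreaRect(c)
P=plane(t,back(cv2.boxPoints(r),x0,y0),.083)
print("px",back(cv2.boxPoints(r),x0,y0).round(1).tolist()); print("strip ctr",P.mean(0).round(4),"sides",[np.linalg.norm(P[i]-P[i-1]).round(4) for i in range(4)],P[:,:2].round(4).tolist())
vis=up(t["img"],x0,y0,w,h)[:,:,::-1].copy(); cv2.drawContours(vis,[c],-1,(0,0,255),1); cv2.drawContours(vis,[cv2.boxPoints(r).astype(int)],-1,(0,255,0),1)
# good block dark long side line (top edge boundary)
x0,y0,w,h=318,158,34,38
im=cv2.GaussianBlur(up(t["img"],x0,y0,w,h).astype(np.float32),(0,0),3); g=im.mean(2)
m=(g<125).astype(np.uint8)
for c in cv2.findContours(m,0,1)[0]:
    if cv2.contourArea(c)/64>20:
        l=cv2.fitLine(c,2,0,.01,.01).ravel(); q=back([l[2:]-l[:2]*100,l[2:]+l[:2]*100],x0,y0); Q=plane(t,q,.02); dv=Q[1]-Q[0]
        print("dark area",cv2.contourArea(c)/64,"yaw",np.degrees(np.arctan2(dv[1],dv[0])).round(1),Q.mean(0).round(4))
v2=up(t["img"],x0,y0,w,h)[:,:,::-1].copy(); b=proj(t,np.c_[[.5915,-.209]+np.array([[35,18],[35,-18],[-35,-18],[-35,18]])@np.array([[np.cos(.43),np.sin(.43)],[-np.sin(.43),np.cos(.43)]])/1000,[.03]*4])
cv2.polylines(v2,[(((b-[x0,y0])+.5)*8-.5).astype(int)],True,(0,255,0),1)
H=np.zeros((310,700,3),np.uint8); H[:280,:400]=vis[:280]; H[:304,410:682]=v2
cv2.imwrite("pics/stop.png",H)
E
```

```text
strip colours [[148, 142, 138], [149, 144, 140], [154, 148, 144], [151, 145, 141], [122, 118, 115], [55, 53, 52]]
px [[130.1, 195.1], [162.4, 181.0], [163.7, 183.9], [131.4, 198.0]]
strip ctr [0.5623 0.2777 0.083 ] sides [np.float64(0.0081), np.float64(0.0893), np.float64(0.0081), np.float64(0.0892)] [[0.5492, 0.3206], [0.5829, 0.2379], [0.5754, 0.2347], [0.5418, 0.3174]]
dark area 34.125 yaw -141.8 [ 0.5953 -0.2136  0.02  ]
dark area 67.9453125 yaw -155.1 [ 0.584  -0.1923  0.02  ]
```

View pics/stop.png

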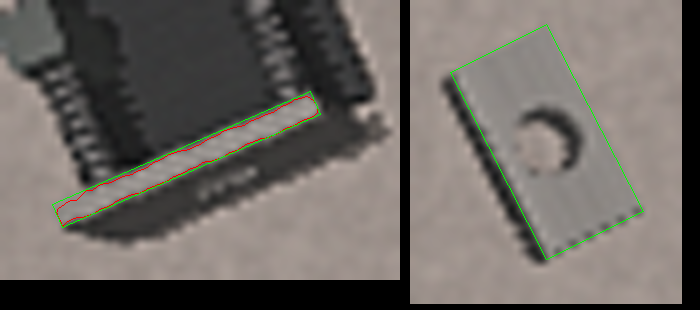

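The fits are tight: strip 89 x 8 mm, yaw 22.2°, front centre at (0.5586, 0.2762). The block outline matches at (0.5915, -0.209), yaw 24.8°, and the pin is at (0.5477, 0.0367). Now I move.

```bash
cat > go.py <<'E'
# usage: go.py x y z jawyaw_deg : TCP target, tool down; prints row from measured pose
import sys; from h import *
s=read_state(); x,y,z,a=map(float,sys.argv[1:5]); a=np.radians(a)
M=R.from_euler("xyz",s["orientation"]); zj=np.array([np.cos(a),np.sin(a),0]); 
if zj@M.as_matrix()[:,2]<0: zj=-zj
xt=np.array([0,0,-1.]); T=R.from_matrix(np.c_[xt,np.cross(zj,xt),zj])
p=M.inv().apply(np.array([x,y,z])-s["position"])/.3; w=(M.inv()*T).as_rotvec()/(2*np.pi)
jz=M.as_matrix()[:,2]
print("row",p.round(4),w.round(4),"| jaw now",np.degrees(np.arctan2(jz[1],jz[0])).round(1),"pos",s["position"].round(4),"F",s["contact_force"].round(1),"w",s["grip_width"].round(4),"q",s["qpos"].round(2),"t",round(s["time_s"],2))
E
python3 go.py .5915 -.209 .32 114.8
```

```text
Traceback (most recent call last):
  File "go.py", line 9, in <module>
    print("row",p.round(4),w.round(4),"| jaw now",np.degrees(np.arctan2(jz[1],jz[0])).round(1),"pos",s["position"].round(4),"F",s["contact_force"].round(1),"w",s["grip_width"].round(4),"q",s["qpos"].round(2),"t",round(s["time_s"],2))
                                                                                                                                                                ^^^^^^^^^^^^^^^^^^^^^
AttributeError: 'float' object has no attribute 'round'
```

```bash
sed -i 's/s\["grip_width"\].round(4)/round(s["grip_width"],4)/' go.py
python3 go.py .5915 -.209 .32 114.8
```

```text
row [ 0.2825 -2.0853 -1.8229] [-0.111 -0.    -0.   ] | jaw now 74.8 pos [0.1308 0.4826 0.4046] F [ 0.1  0.4 -0.1] w 0.0854 q [ 1.31  0.24  0.    1.34 -0.    1.57] t 0.4
```

Call:
play_rows --pt "0 -1 -0.88 0 0 0" --pt "0 -1 -0.88 0 0 0" --pt "0 -1 -0.88 0 0 0" --pt "0 -1 -0.88 0 0 0" --pt "0 -1 -0.88 0 0 0" --pt "0 -1 -0.88 0 0 0" --pt "0 -1 -0.88 0 0 0" --claw 0.3

```text
time_s: 1.27
position: [0.3524, 0.1467, 0.405]
orientation: [-1.359, 1.57, -0.057]
contact_force: [0.4, 0.8, -0.3]
grip_width: 0.0596
```

Call:
play_rows --pt "0.28 -1 -0.94 -0.111 0 0" --pt "0.28 -1 -0.94 -0.111 0 0" --pt "0.28 -1 -0.94 -0.111 0 0" --pt "0.28 -1 -0.94 -0.111 0 0" --pt "0.28 -1 -0.94 -0.111 0 0" --pt "0.28 -1 -0.94 -0.111 0 0" --pt "0.28 -1 -0.94 -0.111 0 0" --pt "0.28 -1 -0.94 -0.111 0 0"

```text
time_s: 2.28
position: [0.5679, -0.2047, 0.3189]
orientation: [1.207, 1.57, -3.076]
contact_force: [-1.0, 0.6, -0.6]
grip_width: 0.0598
```

```bash
python3 go.py .5915 -.209 .175 114.8
```

```text
row [ 0.4796 -0.0659 -0.0459] [-0.0006  0.0001 -0.0002] | jaw now 114.6 pos [ 0.5679 -0.2047  0.3189] F [-1.   0.6 -0.6] w 0.0598 q [-0.35  0.49  0.15  1.23 -0.   -0.77] t 2.27
```

Call:
play_rows --pt "0 -0.066 -0.046 -0.0006 0 0" --pt "0.2 -0.066 -0.046 -0.0006 0 0" --pt "0.34 -0.066 -0.046 -0.0006 0 0" --pt "0.44 -0.066 -0.046 -0.0006 0 0" --pt "0.479 -0.066 -0.046 -0.0006 0 0" --pt "0.479 -0.066 -0.046 -0.0006 0 0"

```text
time_s: 3.02
position: [0.5907, -0.2057, 0.1766]
orientation: [0.815, 1.57, 2.822]
contact_force: [0.3, -0.8, -0.5]
grip_width: 0.06
```

```bash
python3 go.py .5915 -.209 .175 114.8; python3 - <<'E'
from h import *
t=cam("top");s=cam("side")
cv2.imwrite("pics/pre.png",np.hstack([cv2.resize(t["img"][140:220,280:380,::-1],(400,320),interpolation=2),cv2.resize(s["img"][90:210,190:340,::-1],(400,320),interpolation=2)]))
E
```

```text
row [ 0.0053  0.0023 -0.0112] [ 0.0006  0.0001 -0.0001] | jaw now 115.0 pos [ 0.5907 -0.2057  0.1766] F [ 0.3 -0.8 -0.5] w 0.06 q [-0.34  0.66  0.04  0.95 -0.   -0.77] t 3.02
```

View pics/pre.png

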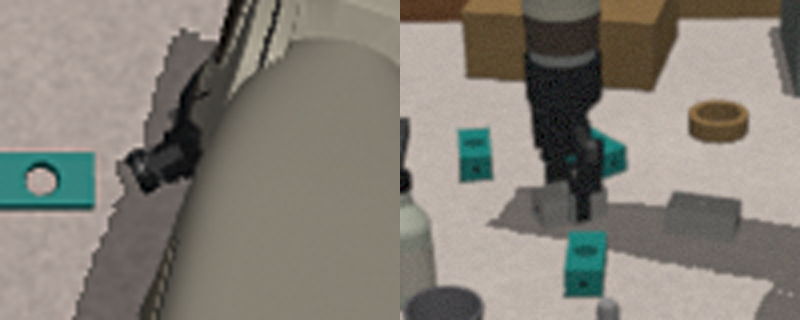

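The fingers straddle the block: the front finger stands at the block's near face in the side view, at about (585,190) in the picture. I make the fine correction and grip.

Call:
play_rows --pt "0.004 0.002 -0.011 0 0 0" --pt "0.004 0.002 -0.011 0 0 0"

```text
time_s: 3.38
position: [0.5921, -0.2094, 0.177]
orientation: [-2.379, 1.569, -0.372]
contact_force: [-0.7, 0.6, 0.0]
grip_width: 0.0596
```

Call:
play_rows --pt "0 0 0 0 0 0" --pt "0 0 0 0 0 0" --pt "0 0 0 0 0 0" --pt "0 0 0 0 0 0" --pt "0 0 0 0 0 0" --pt "0 0 0 0 0 0" --claw 1 --squeeze 70

```text
time_s: 4.12
position: [0.592, -0.209, 0.1765]
orientation: [-2.406, 1.569, -0.399]
contact_force: [-0.6, -0.3, 6.2]
grip_width: 0.035
```

Call:
play_rows --pt "-0.1 0 0 0 0 0" --pt "-0.3 0 0 0 0 0" --pt "-0.4 0 0 0 0 0" --pt "-0.4 0 0 0 0 0"

```text
time_s: 4.62
position: [0.5923, -0.2091, 0.2977]
orientation: [-2.322, 1.566, -0.315]
contact_force: [0.5, -0.6, -2.9]
grip_width: 0.0352
```

```bash
python3 go.py .5477 .0367 .30 112.2
```

```text
row [-0.0093 -0.2116  0.8053] [ 0.0078 -0.0005  0.0005] | jaw now 115.0 pos [ 0.5923 -0.2091  0.2977] F [ 0.5 -0.6 -2.9] w 0.0352 q [-0.34  0.55  0.19  1.2   0.   -0.78] t 4.62
```

Call:
play_rows --pt "-0.01 -0.212 0.805 0.0078 0 0" --pt "-0.01 -0.212 0.805 0.0078 0 0" --pt "-0.01 -0.212 0.805 0.0078 0 0" --pt "-0.01 -0.212 0.805 0.0078 0 0" --pt "-0.01 -0.212 0.805 0.0078 0 0" --pt "-0.01 -0.212 0.805 0.0078 0 0" --pt "-0.01 -0.212 0.805 0.0078 0 0"

```text
time_s: 5.5
position: [0.5471, 0.0355, 0.2975]
orientation: [1.387, 1.569, -2.94]
contact_force: [1.0, 1.3, -2.4]
grip_width: 0.0349
```

```bash
python3 go.py .5477 .0367 .240 112.2; python3 - <<'E'
from h import *
t=cam("top");s=cam("side")
cv2.imwrite("pics/pin.png",np.hstack([cv2.resize(t["img"][150:230,200:300,::-1],(400,320),interpolation=2),cv2.resize(s["img"][140:240,210:335,::-1],(400,320),interpolation=2)]))
print(proj(s,[[.5477,.0367,.056],[.5477,.0367,.01]]).round(1))
E
```

```text
row [ 0.1917 -0.0036  0.0028] [-0.0003  0.0001 -0.0003] | jaw now 112.1 pos [0.5471 0.0355 0.2975] F [ 1.   1.3 -2.4] w 0.0349 q [ 0.06  0.4  -0.05  1.12 -0.   -0.32] t 5.5
[[266.7 202.8]
 [267.  219.5]]
```

View pics/pin.png

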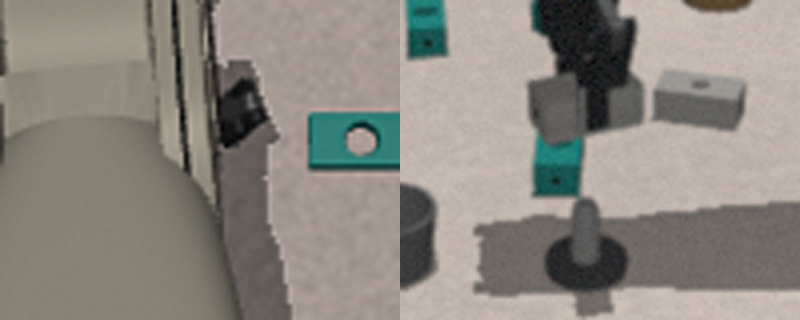

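The side view shows the block level in the gripper, its near bottom corner at about (258,185) px, above the pin tip at about (268,202) px. I measure the offset of block against pin in this view.

```bash
python3 - <<'E'
from h import *
s=cam("side");st=read_state()
p=st["position"]; a=np.radians(22.1); u=np.array([np.cos(a),np.sin(a),0]);n=np.array([-np.sin(a),np.cos(a),0]); k=8
c=p.copy(); c[2]=st["position"][2]-.1765
x0,y0,w,h=240,150,56,84
v=cv2.resize(s["img"][y0:y0+h,x0:x0+w,::-1],None,fx=k,fy=k,interpolation=cv2.INTER_CUBIC).copy()
def pl(P,col): 
    q=((proj(s,P)-[x0,y0]+.5)*k-.5).round().astype(int); cv2.polylines(v,[q],True,col,1)
z=np.array([0,0,.03])
B=[c-35e-3*u+18e-3*n,c+35e-3*u+18e-3*n]; pl([B[0],B[1],B[1]+z,B[0]+z],(0,255,0))
B=[c+35e-3*u-18e-3*n,c+35e-3*u+18e-3*n]; pl([B[0],B[1],B[1]+z,B[0]+z],(0,255,255))
th=np.linspace(0,6.28,40); pc=np.array([.5477,.0367])
for zz,r in((.01,.03),(.056,.008),(.048,.01),(0,.03)): pl(np.c_[pc[0]+r*np.cos(th),pc[1]+r*np.sin(th),0*th+zz],(0,0,255))
cv2.imwrite("pics/chk.png",v[:600])
g=cv2.GaussianBlur(cv2.cvtColor(s["img"],7),(3,3),0).astype(int)
for r in(206,209,212): print(r,g[r,257:280].tolist())
E
```

```text
206 [164, 173, 180, 182, 183, 173, 142, 104, 87, 89, 92, 91, 89, 90, 105, 137, 164, 175, 177, 178, 179, 179, 178]
209 [104, 106, 107, 108, 108, 104, 94, 84, 84, 88, 91, 91, 89, 85, 86, 94, 104, 107, 108, 108, 109, 110, 109]
212 [107, 106, 106, 105, 102, 98, 91, 85, 86, 89, 91, 90, 88, 85, 83, 86, 93, 99, 102, 106, 107, 107, 108]
```

View pics/chk.png

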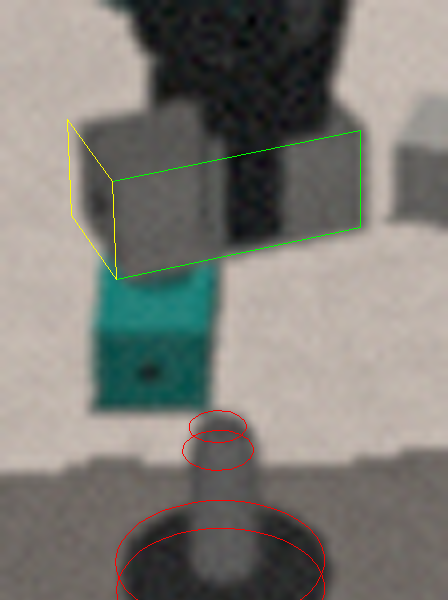

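Call:
play_rows --pt "0.1 -0.004 0.003 0 0 0" --pt "0.195 -0.004 0.003 0 0 0" --pt "0.195 -0.004 0.003 0 0 0" --pt "0.205 -0.004 0.003 0 0 0" --pt "0.215 -0.004 0.003 0 0 0" --pt "0.225 -0.004 0.003 0 0 0" --pt "0.225 -0.004 0.003 0 0 0"

```text
time_s: 6.52
position: [0.548, 0.0382, 0.2315]
orientation: [-1.713, 1.571, 0.245]
contact_force: [0.2, -1.2, -3.1]
grip_width: 0.0351
```

```bash
python3 go.py .548 .0367 .220 112.2
```

```text
row [ 0.0382  0.0018 -0.0045] [-0. -0.  0.] | jaw now 112.2 pos [0.548  0.0382 0.2315] F [ 0.2 -1.2 -3.1] w 0.0351 q [ 0.07  0.47 -0.14  0.96  0.   -0.32] t 6.53
```

Call:
play_rows --pt "0 0.0018 -0.0045 0 0 0" --pt "0.01 0.0018 -0.0045 0 0 0" --pt "0.02 0.0018 -0.0045 0 0 0" --pt "0.02 0.0018 -0.0045 0 0 0"

```text
time_s: 7.02
position: [0.5478, 0.0367, 0.2248]
orientation: [1.23, 1.57, -3.095]
contact_force: [-0.2, -0.1, -1.9]
grip_width: 0.0353
```

```bash
python3 go.py .548 .0367 .220 112.2
```

```text
row [ 0.0161 -0.0008 -0.0002] [-0.      0.0001 -0.0002] | jaw now 112.2 pos [0.5478 0.0367 0.2248] F [-0.2 -0.1 -1.9] w 0.0353 q [ 0.07  0.48 -0.15  0.95  0.   -0.32] t 7.03
```

Call:
play_rows --pt "0.01 0 0 0 0 0" --pt "0.02 0 0 0 0 0" --pt "0.03 0 0 0 0 0" --pt "0.03 0 0 0 0 0"

```text
time_s: 7.52
position: [0.5478, 0.0367, 0.2159]
orientation: [1.261, 1.57, -3.064]
contact_force: [-0.6, 0.0, -2.4]
grip_width: 0.0347
```

Call:
play_rows --pt "0.02 0 0 0 0 0" --pt "0.04 0 0 0 0 0" --pt "0.06 0 0 0 0 0" --pt "0.08 0 0 0 0 0" --pt "0.09 0 0 0 0 0" --pt "0.09 0 0 0 0 0"

```text
time_s: 8.28
position: [0.5479, 0.0366, 0.189]
orientation: [1.217, 1.57, -3.108]
contact_force: [-0.0, 0.1, -2.6]
grip_width: 0.0353
```

Call:
play_rows --pt "0.004 0 0 0 0 0" --pt "0.008 0 0 0 0 0" --pt "0.008 0 0 0 0 0" --pt "0.008 0 0 0 0 0"

```text
time_s: 8.78
position: [0.548, 0.0367, 0.187]
orientation: [-1.552, 1.571, 0.407]
contact_force: [-0.2, -0.4, -1.9]
grip_width: 0.0352
```

Call:
play_rows --pt "0.004 0 0 0 0 0" --pt "0.004 0 0 0 0 0" --pt "0.004 0 0 0 0 0"

```text
time_s: 9.15
position: [0.5481, 0.0367, 0.1865]
orientation: [-1.897, 1.57, 0.061]
contact_force: [-2.2, -0.1, 6.1]
grip_width: 0.0349
```

Contact with the foot came exactly at the predicted height (0.1865 m, about 8 N net). I dwell briefly, then lift off.

Call:
play_rows --pt "0 0 0 0 0 0" --pt "0 0 0 0 0 0" --pt "-0.03 0 0 0 0 0" --pt "-0.08 0 0 0 0 0" --pt "-0.15 0 0 0 0 0" --pt "-0.25 0 0 0 0 0" --pt "-0.35 0 0 0 0 0" --pt "-0.38 0 0 0 0 0" --pt "-0.38 0 0 0 0 0"

```text
time_s: 10.28
position: [0.5481, 0.0367, 0.3002]
orientation: [-1.825, 1.57, 0.133]
contact_force: [-0.5, -0.1, -2.5]
grip_width: 0.0346
```

```bash
python3 go.py .4984 .2516 .2265 112.2;  python3 go.py .4984 .2516 .30 112.2
```

```text
row [ 0.2456 -0.117   0.7258] [-0.     -0.0001  0.0002] | jaw now 112.2 pos [0.5481 0.0367 0.3002] F [-0.5 -0.1 -2.5] w 0.0346 q [ 0.07  0.4  -0.05  1.12  0.   -0.32] t 10.28
row [ 6.000e-04 -1.173e-01  7.257e-01] [-0.     -0.0001  0.0002] | jaw now 112.2 pos [0.5481 0.0367 0.3002] F [-0.5 -0.1 -2.5] w 0.0346 q [ 0.07  0.4  -0.05  1.12  0.   -0.32] t 10.28
```

Call:
play_rows --pt "0 -0.117 0.726 0 0 0" --pt "0 -0.117 0.726 0 0 0" --pt "0 -0.117 0.726 0 0 0" --pt "0 -0.117 0.726 0 0 0" --pt "0 -0.117 0.726 0 0 0" --pt "0.1 -0.117 0.726 0 0 0" --pt "0.2 -0.117 0.726 0 0 0" --pt "0.296 -0.117 0.726 0 0 0" --pt "0.296 -0.117 0.726 0 0 0"

```text
time_s: 11.4
position: [0.4966, 0.2497, 0.2074]
orientation: [1.687, 1.562, -2.64]
contact_force: [-0.7, -0.3, -3.2]
grip_width: 0.0351
```

```bash
python3 go.py .5262 .2630 .2115 112.2; python3 - <<'E'
from h import *
t=cam("top");s=cam("side");st=read_state();p=st["position"]; a=np.radians(22.2); u=np.array([np.cos(a),np.sin(a),0]);n=np.array([-np.sin(a),np.cos(a),0]); k=5
c=p.copy(); c[2]-=.1765
F=np.array([.5586,.2762,0])
out=[]
for d,x0,y0,w,h in((t,110,150,76,100),(s,190,215,84,110)):
    v=cv2.resize(d["img"][y0:y0+h,x0:x0+w,::-1],None,fx=k,fy=k,interpolation=cv2.INTER_CUBIC).copy()
    def pl(P,col): cv2.polylines(v,[((proj(d,P)-[x0,y0]+.5)*k-.5).round().astype(int)],True,col,1)
    z=np.array([0,0,.03]); B=[c-.035*u+.018*n,c+.035*u+.018*n]; pl([B[0],B[1],B[1]+z,B[0]+z],(0,255,0))
    pl([F+.045*n+[0,0,.017],F-.045*n+[0,0,.017],F-.045*n+[0,0,.083],F+.045*n+[0,0,.083]],(0,0,255))
    out.append(np.pad(v,((0,550-v.shape[0]),(0,0),(0,0))))
cv2.imwrite("pics/st.png",np.hstack(out))
E
```

```text
row [-0.0146 -0.1078  0.0039] [-0.0002 -0.0002 -0.0014] | jaw now 112.1 pos [0.4966 0.2497 0.2074] F [-0.7 -0.3 -3.2] w 0.0351 q [ 0.47  0.51 -0.14  0.93 -0.    0.08] t 11.4
```

View pics/st.png

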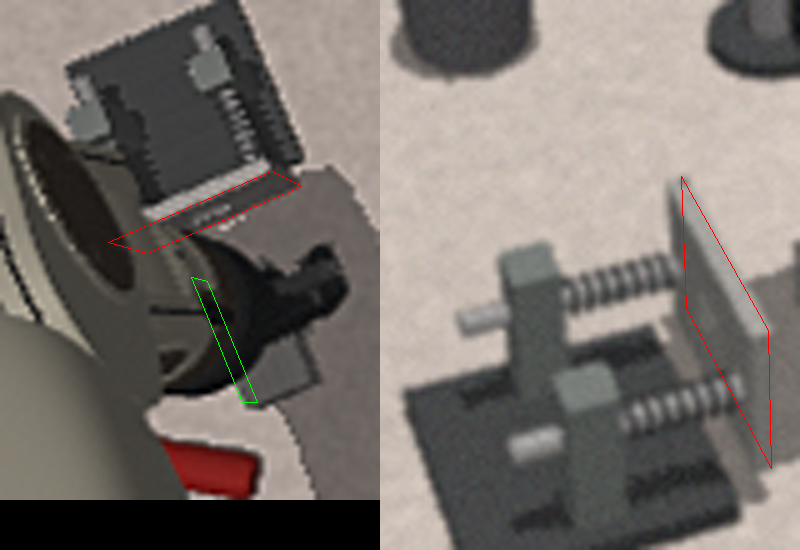

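The top view shows the free block end at (285,375) in the picture, square to the plate. The plate outline fits in both views. I correct the height and close the gap.

Call:
play_rows --pt "-0.0146 0 0.0039 0 0 -0.0014" --pt "-0.0146 -0.04 0.0039 0 0 -0.0014" --pt "-0.0146 -0.08 0.0039 0 0 -0.0014" --pt "-0.0146 -0.08 0.0039 0 0 -0.0014" --pt "-0.0146 -0.08 0.0039 0 0 -0.0014"

```text
time_s: 12.12
position: [0.5199, 0.2617, 0.215]
orientation: [-1.584, 1.563, 0.374]
contact_force: [-0.1, 0.3, -2.3]
grip_width: 0.0348
```

```bash
python3 go.py .5354 .2668 .2115 112.2; python3 - <<'E'
from h import *
d=cam("side");st=read_state();p=st["position"]; a=np.radians(22.2); u=np.array([np.cos(a),np.sin(a),0]);n=np.array([-np.sin(a),np.cos(a),0]); k=6
c=p-.0005*u; c[2]-=.1765
F=np.array([.5586,.2762,0]);x0,y0,w,h=235,220,110,95
v=cv2.resize(d["img"][y0:y0+h,x0:x0+w,::-1],None,fx=k,fy=k,interpolation=cv2.INTER_CUBIC).copy()
def pl(P,col): cv2.polylines(v,[((proj(d,P)-[x0,y0]+.5)*k-.5).round().astype(int)],True,col,1)
z=np.array([0,0,.03]); B=[c-.035*u+.018*n,c+.035*u+.018*n]; pl([B[0],B[1],B[1]+z,B[0]+z],(0,255,0))
pl([F+.045*n+[0,0,.017],F-.045*n+[0,0,.017],F-.045*n+[0,0,.083],F+.045*n+[0,0,.083]],(0,0,255))
cv2.imwrite("pics/st2.png",v)
E
```

```text
row [ 0.012  -0.0541 -0.0038] [-0.     -0.      0.0013] | jaw now 112.2 pos [0.5199 0.2617 0.215 ] F [-0.1  0.3 -2.3] w 0.0348 q [ 0.47  0.54 -0.07  0.96 -0.    0.08] t 12.12
```

View pics/st2.png

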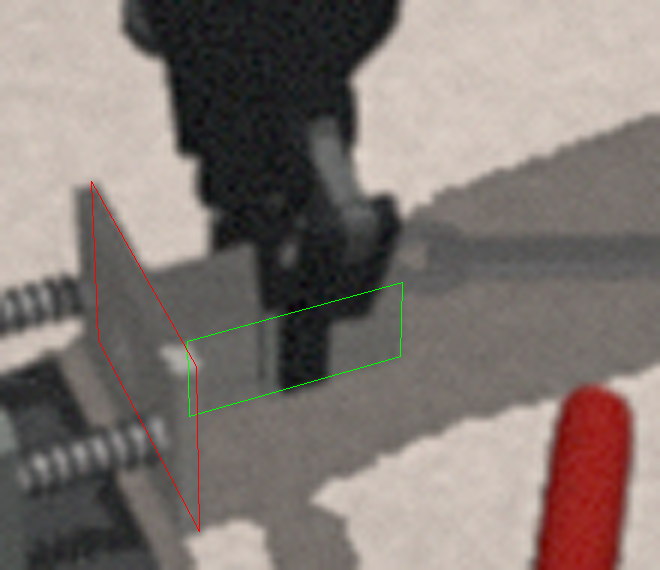

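The outline lies on the block, level and with its end near the plate, at the plate edge at about (190,375). Now I fine-correct and press in slowly.

Call:
play_rows --pt "0.012 0 -0.0038 0 0 0.0013" --pt "0.012 -0.01 -0.0038 0 0 0.0013" --pt "0.012 -0.02 -0.0038 0 0 0.0013" --pt "0.012 -0.02 -0.0038 0 0 0.0013" --pt "0.012 -0.02 -0.0038 0 0 0.0013"

```text
time_s: 12.8
position: [0.526, 0.263, 0.2118]
orientation: [-1.59, 1.57, 0.368]
contact_force: [0.2, -0.5, -2.4]
grip_width: 0.0354
```

```bash
python3 go.py .5354 .2668 .2115 112.2
```

```text
row [ 0.0009 -0.0337 -0.    ] [-0.     -0.      0.0001] | jaw now 112.2 pos [0.526  0.263  0.2118] F [ 0.2 -0.5 -2.4] w 0.0354 q [ 0.46  0.56 -0.05  0.97 -0.    0.08] t 12.8
```

Call:
play_rows --pt "0 -0.005 0 0 0 0" --pt "0 -0.01 0 0 0 0" --pt "0 -0.015 0 0 0 0" --pt "0 -0.02 0 0 0 0" --pt "0 -0.02 0 0 0 0" --pt "0 -0.02 0 0 0 0"

```text
time_s: 13.55
position: [0.5311, 0.2651, 0.2115]
orientation: [1.619, 1.57, -2.706]
contact_force: [-3.7, -1.9, 0.1]
grip_width: 0.0347
```

Call:
play_rows --pt "0 -0.005 0 0 0 0" --pt "0 -0.01 0 0 0 0" --pt "0 -0.015 0 0 0 0" --pt "0 -0.019 0 0 0 0" --pt "0 -0.019 0 0 0 0" --pt "0 -0.019 0 0 0 0" --pt "0 -0.019 0 0 0 0" --pt "0 -0.019 0 0 0 0"

```text
time_s: 14.55
position: [0.5354, 0.2668, 0.2113]
orientation: [1.587, 1.567, -2.739]
contact_force: [-8.2, -3.3, 1.4]
grip_width: 0.0347
```

```bash
python3 go.py .5354 .2668 .2115 112.2; python3 - <<'E'
from h import *
fs=[]
for i in range(4):
    d=cam("side"); fs.append(read_state()["contact_force"])
print(np.array(fs).round(1).tolist())
st=read_state();p=st["position"]; a=np.radians(22.2); u=np.array([np.cos(a),np.sin(a),0]);n=np.array([-np.sin(a),np.cos(a),0]); k=6
print("push",-np.mean(fs,0)@u)
c=p-.0005*u; c[2]-=.1765
F=np.array([.5586,.2762,0])+.01*u;x0,y0,w,h=235,220,110,95
v=cv2.resize(d["img"][y0:y0+h,x0:x0+w,::-1],None,fx=k,fy=k,interpolation=cv2.INTER_CUBIC).copy()
def pl(P,col): cv2.polylines(v,[((proj(d,P)-[x0,y0]+.5)*k-.5).round().astype(int)],True,col,1)
z=np.array([0,0,.03]); B=[c-.035*u+.018*n,c+.035*u+.018*n]; pl([B[0],B[1],B[1]+z,B[0]+z],(0,255,0))
pl([F+.045*n+[0,0,.017],F-.045*n+[0,0,.017],F-.045*n+[0,0,.083],F+.045*n+[0,0,.083]],(0,0,255))
cv2.imwrite("pics/st3.png",v)
E
```

```text
row [-0.0006 -0.      0.0001] [-0.     -0.     -0.0006] | jaw now 112.2 pos [0.5354 0.2668 0.2113] F [-8.2 -3.3  1.4] w 0.0347 q [ 0.46  0.58 -0.01  0.98  0.    0.07] t 14.55
[[-7.8, -2.4, 2.4], [-8.7, -3.3, 1.9], [-9.1, -3.8, 1.8], [-8.2, -4.0, 1.6]]
push 9.102371676215451
```

View pics/st3.png

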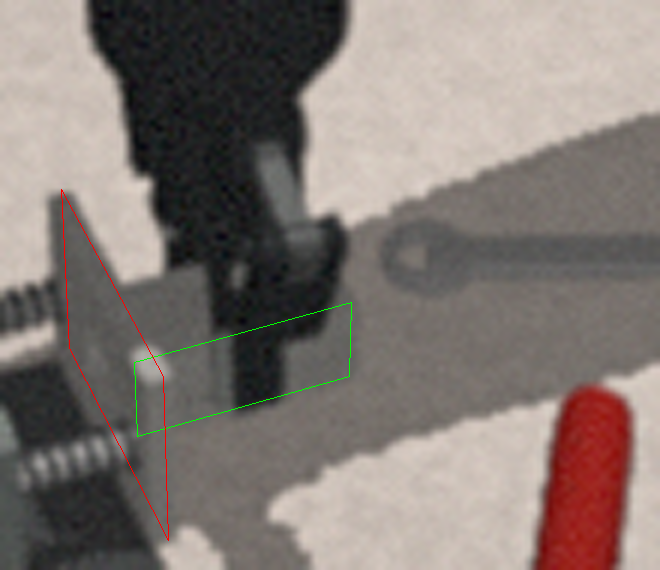

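The plate is pushed back about 9–10 mm, the block's bottom edge follows the predicted level line, and the push is about 9.1 N. I hold a little longer for steadiness, then hand in.

Call:
play_rows --pt "0 0 0 0 0 0" --pt "0 0 0 0 0 0" --pt "0 0 0 0 0 0" --pt "0 0 0 0 0 0" --pt "0 0 0 0 0 0" --pt "0 0 0 0 0 0" --pt "0 0 0 0 0 0" --pt "0 0 0 0 0 0"

```text
time_s: 15.75
position: [0.5354, 0.2668, 0.2113]
orientation: [1.589, 1.567, -2.736]
contact_force: [-8.8, -3.4, 2.6]
grip_width: 0.0351
```

```bash
python3 go.py .5354 .2668 .2115 112.2; python3 -c "
from workcell import *
print(hand_in())"
```

```text
row [-0.0007 -0.0001 -0.    ] [-0.     -0.     -0.0006] | jaw now 112.2 pos [0.5354 0.2668 0.2113] F [-8.8 -3.4  2.6] w 0.0351 q [ 0.46  0.58 -0.01  0.98  0.    0.07] t 15.75
the job is handed in; nothing more can be done
None
```

The job is handed in at 15.75 s, with the block still gripped and pressed against the stop plate. I took the grey block with the large bore and slid it fully down the gauge pin. It touched the foot at the predicted height with about 8 N. I then lifted it off and moved it to the stop plate.

The last checks showed:
- **Push:** about 9.1–9.5 N, steady, with the plate pushed back roughly 9–10 mm.
- **Pose:** the tool was within 0.3 mm of its target. The target lines the block up with the window as measured from above. The tool was square to the plate's yaw within 0.1° and tilted about 0.2°.
- **Grip:** finger opening about 35 mm, so the block was still held.

Points that did not fully agree:
- **Vertical force:** it went from -2.4 N to about +2 N during the press. I take this as friction at the plate; the block showed no visible tilt in the side view.
- **Camera:** the side view sat about 1 px off the top view, within its stated calibration.
- **Bystanders:** I did not measure them again at the end, but no move came near them.

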